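Rock the jammed scraper block free and clear the board

TASK

The wooden scraper block has jammed in its slotted rack: rock it from side to side along the slot while easing it upward until it comes out, without lifting the rack off its base plate. Then, holding the block by its top, use its bottom edge to push all three bark chips off the raised board into the trough at the board's end, touching them only with the block. Finally stand the block upright on the cleared board and let go; leave the tape measure, the wax tin and the tape roll where they are.

Things in the scene. Friction and masses are not known exactly. Their poses are not given: they have to be found in the camera images.
- scraper: the scraper block: pale beech with a steel strip along its bottom edge, 90 wide (own x) x 28 thick (own y) x 115 mm high (own z), 0.19 kg. Origin: centre of its bottom face. It starts upright in the rack's slot, sunk 40 mm, its upper 75 mm standing out; grasp it from above across its 28 mm thickness, TCP about 90 mm above its origin
- rack_mouth (a point): centre of the slot's mouth in the rack's flat top, 70 mm above the bench; z up, x along the slot. The rack: brown hardwood block 130 (x) x 80 (y) x 60 (z) mm on a fixed steel base plate 170 x 110 x 10 mm. The slot goes right through, 106 x 36 mm, so the block has 8 mm free at either end and 20 mm beneath, and can rock about 0.17 rad each way in the x-z plane
- rack_pivot (a point): middle of the jam, 20 mm below the mouth: rock about the y axis here. Two dark sprung cheeks, 34 mm long, 36 mm high, centred here, squeeze the block's faces with 33 N each. A straight pull needs 35 to 50 N. While the block turns (about 1 N m resists) friction acts mostly sideways: rising about 9 mm per radian turned, it needs only about 15 N up
- rack (a joint): how far the rack has risen off its base plate, m; 0 seated. It moves only vertically, on pins, and its own weight alone (2.2 kg, 22 N) holds it down: a straight pull on the jammed block lifts the rack too
- board: the scraping board, fixed: plywood block with a flat top 160 (x) x 220 (y) mm, 30 mm high, and an open trough at its +y end. Origin: on the bench under the board; z up. The top runs from y = -130 to y = +90 mm and x = -80 to +80 mm. The trough spans y = +90 to +200 mm, x = -70 to +70 mm inside, floor 5 mm and rim 24 mm above the bench, lower than the board's top
- chip_0: bark chip, rough, 14 x 26 x 9 mm, lying on the board's top; origin: centre of its underside
- chip_1: bark chip, rough, 14 x 25 x 9 mm, lying on the board's top; origin: centre of its underside
- chip_2: bark chip, rough, 14 x 26 x 9 mm, lying on the board's top; origin: centre of its underside
- tape_measure: bystander: black tape measure with a yellow disc, 35 x 81 x 62 mm, origin: centre of its underside
- wax_tin: bystander: round tin with a dark green lid, 68 mm across, 27 mm high, origin: centre of its underside
- masking_tape: bystander: roll of masking tape lying flat, 94 mm across, 24 mm high, origin: centre of its underside
Not all that is in view belongs to the job. Leave any pink look-alike of the scraper alone.

How it is judged (in metres and radians):
On the way, in this order (a step that is already met when the one before it is completed fails the run):
1. the scraper block is out of the rack, its bottom edge above the slot's mouth (z of scraper in the frame of rack_mouth above 0.004 m), for 0.1 s.
2. the scraper block pushes a chip ((contact force between scraper and chip_0 above 0.02 N or contact force between scraper and chip_1 above 0.02 N or contact force between scraper and chip_2 above 0.02 N)).
3. all three chips are in the trough (z of each of chip_0, chip_1, chip_2 in the frame of board below 0.028 m and y of chip_0 in the frame of board between 0.09 and 0.205 m and x of chip_0 in the frame of board between -0.08 and 0.08 m and y of chip_1 in the frame of board between 0.09 and 0.205 m and x of chip_1 in the frame of board between -0.08 and 0.08 m and y of chip_2 in the frame of board between 0.09 and 0.205 m and x of chip_2 in the frame of board between -0.08 and 0.08 m), for 0.2 s.
At the end, for the whole second after the job is handed in: All three chips lie in the trough, below the level of the board's top; the scraper block stands upright (within 0.08 rad) and still on the board's top (height within 4 mm), released; the rack is down on its plate (within 3 mm) (all of step 3 and angle between scraper's own z axis and vertical below 0.08 rad and z of scraper in the frame of board between 0.026 and 0.034 m and x of scraper in the frame of board between -0.08 and 0.08 m and y of scraper in the frame of board between -0.13 and 0.09 m and linear speed of scraper below 0.02 m/s and value of joint rack below 0.003 m); the robot touches nothing.
It fails at once if the rack is lifted more than 8 mm off its base plate (value of joint rack above 0.008 m).
It fails at once if the robot touches a chip itself (contact force between any of the fingers, the arm and chip_0 above 0.05 N or contact force between any of the fingers, the arm and chip_1 above 0.05 N or contact force between any of the fingers, the arm and chip_2 above 0.05 N).
It fails at once if a bystander is moved more than 25 mm (distance of any of tape_measure, wax_tin, masking_tape from where it was at the start of the episode above 0.025 m).
It also fails if it takes over 64 s, if anything falls off the work surface, if the arm or the gripper's body presses on something with over 40 N, if the wrist force passes 120 N, or if a joint passes its speed limit or range.

ROBOT

A 6-joint arm with a two-finger parallel gripper is mounted at the origin on a cart in front of the work surface, level with it; the furniture and walls round the work are solid. World frame = base frame: x ahead of the robot, y to its left, z up, the work surface at z = 0. Lengths are in m, angles in degrees, forces in N, time in s.
With the tool pointing down it reaches from about 0.3 to 0.75 m from the base axis. Payload 8.5 kg.
Tool frame: the origin (TCP) lies between the finger pads, 19 mm behind the fingertips; this is the grasp point; z points along the fingers, y is the line along which they close (so a half turn about z gives the same grasp; the last joint's range is limited). The gripper opens to 85 mm and grips with 20 to 120 N. Pads are 22 mm wide; open, the fingers measure 114 mm over their backs; the gripper's body (76 mm by 85 mm) begins 54 mm behind the grasp point. The pads swing forward as they close: fully open they stand 13 mm farther back than shut.
Start: joints at [60.258, 21.807, 74.336, -0, 83.858, -12.336], TCP at [0.165, 0.525, 0.25] pointing down, gripper open.
Joint ranges: [-178.18, 178.18], [-50.72, 133.34], [12.68, 142.11], [-81.47, 261.47], [9.98, 163.14], [-165.26, 165.26]. Speed limits (degrees/s): [136.94, 136.94, 180, 180, 180, 180].

INTERFACE

Orientations are given as a 3x3 rotation matrix whose columns are the frame's x, y, z axes.
In Python, from rig import monitor, optics, close_job, models gives the robot as it stands.
- The arm moves only by the tool step_arm, never from a script. Its arguments are lists of equal length, an entry for each row: "fingers": the closure, from -1 (fully open) to 1 (shut); "travel": the shift along the tool's x, y, z scaled (see below), a list of three; "twist": the turn about the tool's z scaled (see below). In form: {"fingers": [fingers, ...], "travel": [[tx, ty, tz], ...], "twist": [twist, ...]}. A call has 1 to 10 rows; each row shifts and turns the commanded pose from where the row before left it, along the tool's axes as they then stand; what a row does not reach is not made up. The controller multiplies each number of a shift by 100 mm and each number of a turn by pi rad. A row lasts 1/8 s, in which the tool goes at most 62.5 mm and 10.7 degrees, less where a joint would pass 70% of its speed; a pose out of reach is approached as far as the arm can. A call with a number of a shift or a turn outside -1 to 1 is refused whole. A call with a gripper value outside its range is refused whole. The fingers move at their own pace and stop on an object; "force" is the grip in N (left out, the last holds). Time passes only in rows, so rows that do not move let the fingers close. It gives the time, the measured TCP pose, the force, the opening and the grip force at its end, in the units of the state.
- monitor.observe(): the state, without advancing time (a new reading comes with each control period).
- optics.get_image(name): name is "scene" or "top" or "wrist"; returns (picture, depth): 480x640x3 uint8, blue, green, red; 480x640 float32, m along the optical axis (not along the pixel's ray), 0 where there is no reading.
- optics.get_calibration(name): a dict with "vertical_fov" (degrees; the focal length in pixels is half the picture's height over the tangent of half this angle, whatever the lens; pixels are square), "cx", "cy" (the principal point, pixels), "world_from_camera" (4x4, takes a point from camera to world coordinates). Camera axes: x right, y up, looking along -z (the intrinsics and any distortion apply to the point x, -y, -z); pixel columns grow to the right and rows downward; lengths in m; the calibration is good to about 2 mm. A picture is of the moment at which its call begins: read the wrist's pose just before it. get_calibration takes no time and is no camera call; for the wrist camera it gives the pose at the moment of the call.
- close_job(): hands the job in; it is judged then, once.
Trained networks look in the newest picture that a camera, given by its name, has taken for a name from the list of things; names that differ only in an ending like _2 or _b are one class to them, and where a whole thing is asked for, a point or a joint stands for the part that bears it (a point fixed in the world has none). Each returns a list of dicts, best first, with "confidence" (0 to 1); they miss things now and then, are a little off and sometimes report something else, mostly with a low value. They report only what shows in the picture. A call takes as long as a camera call. They do not tell look-alikes from the thing itself.
- models.trace(camera, query): "mask" (480x640 bool, what is visible of it) and "point" ([column, row] in pixels, amid what is visible of it).
- models.landmark_of(camera, query): "point" ([column, row] in pixels: a listed point, or the origin of a listed thing).
The state is a dict: "time_s": time; "q": joint angles; "qvel": joint speeds; "joint_efforts": joint torques, N m; "position": TCP position; "tool_rot": TCP orientation; "ft_force": force on the tool from outside, world axes, zero at the start; "wrist_torque": the same for the moment, N m; "grip_width": finger opening in m; "gripper_force": force on a finger pad.
Only numpy, scipy, OpenCV 4.12 (cv2) and the standard library are available. Lean on these libraries where they do the work, as an engineer would, in place of code of your own. Each camera call takes 0.05 s, during which the arm holds its last target. There are 200 camera calls.

## Working session

There is one attempt and no reset: what is moved stays moved. The work goes in short steps, Python scripts to look and compute and a tool call to move; the robot and the scene stay as the last step left them, time stands still between calls to the robot, and variables do not carry over. Pictures are saved under pics/ and viewed, at most 10 in all, crops included, and the job is handed in when it is done.

Besides the shell and the picture viewer there is one more tool, called after "Request:" as a command line: name --pt "numbers of a row" for each row, then --argument value for the rest. step_arm: Moves the arm, as the interface text tells. Its arguments: {"type":"object","properties":{"fingers":{"type":"array","items":{"type":"number"}},"travel":{"type":"array","items":{"type":"array","items":{"type":"number"}}},"twist":{"type":"array","items":{"type":"number"}},"force":{"type":"number"}},"required":["fingers","travel","twist"]}

```bash
mkdir -p pics
cat > h.py <<'E'
import numpy as np,cv2
from rig import monitor,optics,close_job,models
def px2w(cam,u,v,d=None,z=None):
    c=optics.get_calibration(cam);f=240/np.tan(np.radians(c['vertical_fov'])/2);T=np.array(c['world_from_camera'])
    r=np.array([(u-c['cx'])/f,-(v-c['cy'])/f,-1.])
    R=T[:3,:3];o=T[:3,3]
    if d is not None: return o+R@(r*d)
    w=R@r; return o+w*(z-o[2])/w[2]
E
python3 - <<'E'
from h import *
ims=[]
for c in ['scene','top']:
    im,d=optics.get_image(c);cv2.imwrite(f'pics/{c}0.png',im);np.save(f'{c}_d.npy',d)
    k=optics.get_calibration(c);print(c,{a:(np.round(b,3).tolist()) for a,b in k.items()})
    for q in ['scraper','chip_0','board','rack','tape_measure','wax_tin','masking_tape']:
        for r in models.trace(c,q)[:5]:
            u,v=map(int,r['point']);print(q,round(r['confidence'],2),(u,v),np.round(px2w(c,u,v,d=d[v,u]),3))
    for q in ['rack_mouth','rack_pivot','board','scraper']:
        for r in models.landmark_of(c,q)[:3]: print('L',q,round(r['confidence'],2),np.round(r['point'],1))
E
```

```text
scene {'vertical_fov': 50.544, 'cx': 321.635, 'cy': 236.833, 'world_from_camera': [[0.428, 0.582, -0.692, -0.201], [-0.904, 0.275, -0.328, -0.268], [-0.001, 0.766, 0.643, 0.781], [0.0, 0.0, 0.0, 1.0]]}
scraper 0.78 (419, 267) [ 0.484 -0.139  0.142]
scraper 0.59 (334, 190) [0.73  0.14  0.075]
chip_0 0.57 (269, 255) [0.494 0.188 0.037]
chip_0 0.27 (412, 296) [ 0.483 -0.136  0.064]
board 0.84 (262, 259) [0.478 0.197 0.035]
rack 0.78 (412, 294) [ 0.483 -0.135  0.07 ]
tape_measure 0.68 (374, 227) [0.676 0.014 0.043]
masking_tape 0.59 (263, 202) [0.673 0.31  0.024]
L rack_mouth 0.88 [417.8 278. ]
L rack_pivot 0.84 [418.7 288.1]
L board 0.75 [271.8 263.6]
L scraper 0.65 [417.7 293.3]
L scraper 0.56 [334.8 214.1]
top {'vertical_fov': 50.05, 'cx': 313.848, 'cy': 240.531, 'world_from_camera': [[0.006, 0.996, -0.086, 0.455], [-1.0, 0.008, 0.02, 0.119], [0.021, 0.086, 0.996, 1.091], [0.0, 0.0, 0.0, 1.0]]}
scraper 0.65 (433, 247) [ 0.526 -0.121  0.146]
scraper 0.64 (294, 141) [0.732 0.138 0.116]
scraper 0.48 (238, 260) [0.505 0.253 0.031]
chip_0 0.46 (286, 259) [0.507 0.154 0.043]
chip_0 0.42 (272, 268) [0.489 0.183 0.036]
board 0.73 (252, 264) [0.497 0.224 0.026]
board 0.56 (357, 328) [0.368 0.008 0.029]
rack 0.77 (415, 251) [ 0.524 -0.105  0.068]
tape_measure 0.84 (351, 170) [0.689 0.023 0.059]
wax_tin 0.67 (358, 329) [0.366 0.005 0.027]
masking_tape 0.67 (187, 161) [ 0.719  0.37  -0.001]
L rack_mouth 0.8 [432.1 246.7]
L rack_pivot 0.71 [428.8 249.2]
L board 0.62 [268.2 261.5]
L scraper 0.96 [294.1 149.5]
L scraper 0.82 [423.4 250.4]
```

View pics/scene0.png

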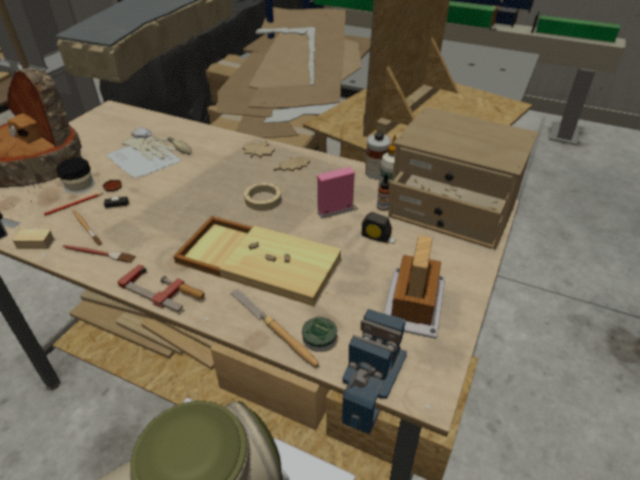

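View pics/top0.png

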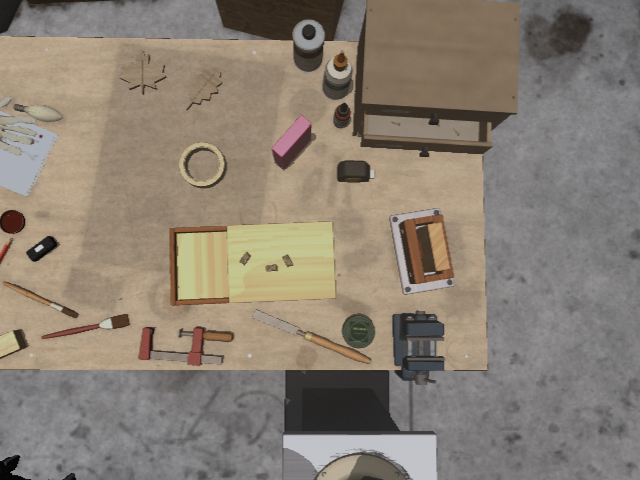

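```bash
cat >> h.py <<'E'
def cloud(c,d):
    k=optics.get_calibration(c);f=240/np.tan(np.radians(k['vertical_fov'])/2);T=np.array(k['world_from_camera'])
    v,u=np.mgrid[:480,:640];P=np.stack([(u-k['cx'])/f*d,-(v-k['cy'])/f*d,-d],-1)
    return P@T[:3,:3].T+T[:3,3]
def rect(P,m):
    m=m.astype(np.uint8);n,l,s,_=cv2.connectedComponentsWithStats(m)
    i=1+np.argmax(s[1:,4]);p=P[l==i];(c,w,a)=cv2.minAreaRect(p[:,:2].astype(np.float32)*1000)
    return np.round(c,1),np.round(w,1),round(a,2),round(float(np.median(p[:,2])),4),len(p)
E
python3 - <<'E'
from h import *
for c in ['scene','top']:
    im=cv2.imread(f'pics/{c}0.png');d=np.load(f'{c}_d.npy');P=cloud(c,d);X,Y,Z=P[...,0],P[...,1],P[...,2]
    A=(X>.38)&(X<.6)&(Y<-.03)&(Y>-.2)&(d>0)
    print(c,'block',rect(P,A&(abs(Z-.145)<.012)))
    print('rack',rect(P,A&(Z>.055)&(Z<.085)))
    print('plate',rect(P,A&(Z>.004)&(Z<.2)&(Y>-.19)))
    B=(X>.35)&(X<.65)&(Y>.05)&(Y<.45)
    print('board',rect(P,B&(Z>.024)&(Z<.036)))
    print('board+trough',rect(P,B&(Z>.014)&(Z<.05)))
    g=cv2.cvtColor(im,cv2.COLOR_BGR2GRAY)
    S=B&(Z>.02)&(Z<.05)&(g<120)&(X>.44)&(X<.56)&(Y>.1)&(Y<.265)
    n,l,s,ce=cv2.connectedComponentsWithStats(S.astype(np.uint8))
    for i in range(1,n):
        if s[i,4]>8: p=P[l==i];print(' chip',ce[i].round(),s[i,4],p.mean(0).round(4),np.ptp(p,axis=0).round(3))
    t=B&(d>0)&(X>.45)&(X<.53)&(Y>.1)&(Y<.2);print('board z',np.median(Z[t]),Z[t].std())
    t=(X>.3)&(X<.36)&(Y>.1)&(Y<.3);print('bench z',np.median(Z[t]))
im=cv2.imread('pics/top0.png')[195:305,375:475];cv2.imwrite('pics/crop.png',cv2.resize(im,None,fx=5,fy=5,interpolation=cv2.INTER_CUBIC))
print(monitor.observe())
E
```

```text
scene block (array([ 527.4, -132. ]), array([93. , 27.9]), 10.02, 0.1455, 536)
rack (array([ 528.7, -131.9]), array([134.3,  79.9]), 9.67, 0.0703, 1548)
plate (array([ 491. , -129.6]), array([222.1, 121.3]), 2.41, 0.0693, 3939)
board (array([503.7, 177.2]), array([166.9, 246.8]), 2.94, 0.0306, 5080)
board+trough (array([501.8, 224.9]), array([167.5, 342.8]), 2.51, 0.0302, 6380)
 chip [253. 246.] 41 [0.5068 0.2366 0.0358] [0.022 0.014 0.015]
 chip [270. 258.] 46 [0.4876 0.1816 0.0362] [0.012 0.02  0.012]
 chip [287. 259.] 34 [0.5007 0.1481 0.0366] [0.018 0.013 0.011]
board z -0.4222958025753427 0.27215472633526977
bench z 0.0007868414319262551
top block (array([ 528.2, -131. ]), array([89.8, 28.9]), 10.33, 0.1444, 772)
rack (array([ 529.5, -131.1]), array([130.1,  81.1]), 9.94, 0.0693, 1463)
plate (array([ 526.4, -126.3]), array([168.3, 102.7]), 10.78, 0.0687, 3909)
board (array([502.1, 190.4]), array([160.2, 269.5]), 2.75, 0.0299, 8133)
board+trough (array([500.4, 225.6]), array([160.3, 340.1]), 2.75, 0.0297, 9212)
 chip [245. 258.] 72 [0.509  0.2382 0.0363] [0.025 0.02  0.017]
 chip
[... 310 characters left out ...]
8575882e+01, -1.23358393e+01]), 'qvel': array([ 0.07613788, -0.07994731, -0.05639646,  0.07905633, -0.05330701,
        0.08082637]), 'joint_efforts': array([-1.64822841e-04, -4.48329985e+01, -2.31461495e+01, -1.35438772e-04,
        5.90407290e-04,  5.09072072e-05]), 'position': array([0.16452137, 0.52480116, 0.2500365 ]), 'tool_rot': array([[-9.54210681e-01,  2.99135380e-01,  2.07606413e-05],
       [ 2.99135380e-01,  9.54210681e-01,  2.41447988e-05],
       [-1.25874622e-05,  2.92494672e-05, -9.99999999e-01]]), 'ft_force': array([ 0.23993913, -0.42509711,  0.52344241]), 'wrist_torque': array([ 0.00600779, -0.00763492,  0.01075941]), 'gripper_force': 0.0, 'grip_width': 0.08524115009880465}
```

View pics/crop.png

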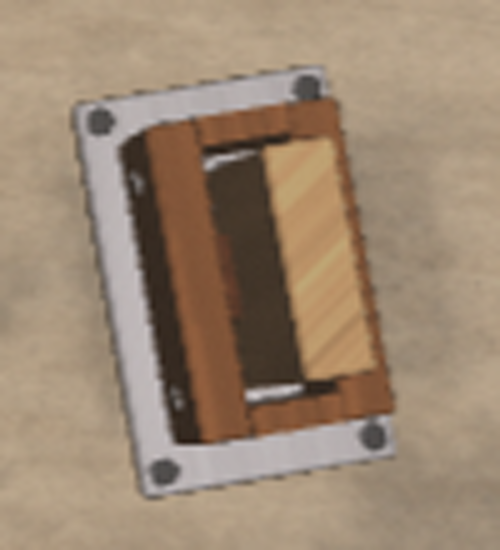

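Candidates for the scraper: the pale block in the rack at top (435,247) and scene (422,262), and the pink look-alike at top (293,141) and scene (335,190). The crop shows pale beech sitting in the brown rack's slot, so I choose the block in the rack. It is at (0.528, -0.1315) with its top at z 0.145 and yaw about 10°. The sizes match in both cameras.

Request:
step_arm --fingers '[-1,-1,-1,-1,-1,-1,-1,-1,-1,-1]' --pt "0 0 0" --pt "0 0 0" --pt "0 0 0" --pt "-0.163 -0.473 0" --pt "-0.163 -0.473 0" --pt "-0.163 -0.473 0" --pt "-0.163 -0.473 0" --pt "-0.163 -0.473 0" --pt "-0.163 -0.473 0" --pt "-0.163 -0.473 0" --twist '[-0.051,-0.051,-0.051,0,0,0,0,0,0,0]'

```text
time_s: 2.45
position: [0.3357, 0.2175, 0.2502]
tool_rot: [[-0.984, -0.176, 0.001], [-0.176, 0.984, 0.0], [-0.001, 0.0, -1.0]]
ft_force: [0.7, 0.8, 0.6]
grip_width: 0.0858
gripper_force: 0.0
```

Request:
step_arm --fingers '[-1,-1,-1,-1,-1,-1,-1,-1,-1,-1]' --pt "-0.163 -0.473 0" --pt "-0.163 -0.473 0" --pt "-0.163 -0.473 0" --pt "-0.163 -0.473 0" --pt "-0.163 -0.473 0" --pt "-0.163 -0.473 0" --pt "-0.163 -0.473 0" --pt "-0.163 -0.473 0" --pt "0 0 0" --pt "0 0 0" --twist '[0,0,0,0,0,0,0,0,0,0]'

```text
time_s: 3.7
position: [0.5298, -0.1303, 0.2499]
tool_rot: [[-0.984, -0.176, -0.001], [-0.176, 0.984, 0.0], [0.0, 0.001, -1.0]]
ft_force: [0.2, 0.7, 0.3]
grip_width: 0.0852
gripper_force: 0.0
```

```bash
cat >> h.py <<'E'
def to_tool(target):
    s=monitor.observe();R=s['tool_rot'];p=s['position']
    print('t',round(s['time_s'],2),'pos',p.round(4),'yaw_y',np.degrees(np.arctan2(R[1,1],R[0,1])).round(2),'F',s['ft_force'].round(1),'M',s['wrist_torque'].round(2),'grip',round(s['grip_width'],4),round(s['gripper_force'],1))
    print('travel units',(R.T@(np.array(target)-p)*10).round(3))
E
python3 - <<'E'
from h import *
im,d=optics.get_image('wrist');P=cloud('wrist',d);X,Y,Z=P[...,0],P[...,1],P[...,2]
A=(X>.38)&(X<.65)&(Y<-.03)&(Y>-.25)&(d>0)
print(rect(P,A&(abs(Z-.145)<.01)),rect(P,A&(abs(Z-.07)<.01)))
cv2.imwrite('pics/w1.png',im)
to_tool([.528,-.1315,.12])
E
```

```text
(array([ 528.2, -131.8]), array([89.6, 28. ]), 9.86, 0.1457, 5613) (array([ 529.5, -131.5]), array([129.4,  80.2]), 9.81, 0.0707, 8285)
t 3.75 pos [ 0.5297 -0.1299  0.2501] yaw_y 100.17 F [ 0.2 -1.1  0.5] M [-0.05  0.   -0.01] grip 0.0855 0.0
travel units [ 0.019 -0.013  1.301]
```

Request:
step_arm --fingers '[-1,-1,-1,-1,-1,-1,1,1,1,1]' --pt "0.02 -0.015 0.26" --pt "0 0 0.26" --pt "0 0 0.26" --pt "0 0 0.26" --pt "0 0 0.26" --pt "0 0 0" --pt "0 0 0" --pt "0 0 0" --pt "0 0 0" --pt "0 0 0" --twist '[0,0,0,0,0,0,0,0,0,0]' --force 60

```text
time_s: 5.0
position: [0.5286, -0.1324, 0.1208]
tool_rot: [[-0.984, -0.176, 0.001], [-0.176, 0.984, -0.0], [-0.001, -0.001, -1.0]]
ft_force: [-1.0, 0.8, 5.6]
grip_width: 0.0273
gripper_force: 59.2
```

Run:
```python
from h import *
to_tool([.528,-.1315,.12])
```

```text
t 5.0 pos [ 0.5286 -0.1324  0.1208] yaw_y 100.12 F [-1.   0.8  5.6] M [ 0.12  0.28 -0.1 ] grip 0.0273 59.2
travel units [0.004 0.01  0.008]
```

Request:
step_arm --fingers '[1,1]' --pt "0.04 0 -0.005" --pt "0.04 0 -0.005" --twist '[0,0]'

```text
time_s: 5.25
position: [0.5227, -0.1335, 0.121]
tool_rot: [[-0.985, -0.175, 0.006], [-0.175, 0.985, 0.001], [-0.006, -0.0, -1.0]]
ft_force: [14.1, 2.8, -11.1]
grip_width: 0.0276
gripper_force: 59.8
```

Request:
step_arm --fingers '[1,1,1,1]' --pt "-0.04 0 -0.005" --pt "-0.04 0 -0.005" --pt "-0.04 0 -0.005" --pt "-0.04 0 -0.005" --twist '[0,0,0,0]'

```text
time_s: 5.75
position: [0.5328, -0.1311, 0.1214]
tool_rot: [[-0.984, -0.176, -0.011], [-0.176, 0.984, 0.001], [0.01, 0.003, -1.0]]
ft_force: [-12.9, -4.3, -4.3]
grip_width: 0.0272
gripper_force: 60.6
```

```bash
cat >> h.py <<'E'
def look(name=None):
    d=optics.get_image('top')[1];P=cloud('top',d);X,Y,Z=P[...,0],P[...,1],P[...,2]
    im,d2=optics.get_image('scene');Q=cloud('scene',d2)
    for n,C,dd in(('top',P,d),('scene',Q,d2)):
        c,s=np.cos(np.radians(10)),np.sin(np.radians(10));x=(C[...,0]-.529);y=(C[...,1]+.1313);u=c*x+s*y;v=-s*x+c*y
        # rack top: two long rails |v| 20..38
        m=(abs(u)<.06)&(abs(v)>.021)&(abs(v)<.037)&(abs(C[...,2]-.072)<.015)&(dd>0)
        print(n,'rack z mean',C[...,2][m].mean().round(4),m.sum())
    # block profile from scene
    if name: cv2.imwrite(name,cv2.resize(im[200:340,350:480],None,fx=4,fy=4,interpolation=cv2.INTER_CUBIC))
E
python3 - <<'E'
from h import *
to_tool([.528,-.1315,.12]);look('pics/r1.png')
E
```

```text
t 5.75 pos [ 0.5328 -0.1311  0.1214] yaw_y 100.13 F [-12.9  -4.3  -4.3] M [-0.87  2.49 -0.18] grip 0.0272 60.6
travel units [0.048 0.004 0.015]
top rack z mean 0.0698 186
scene rack z mean 0.071 638
```

View pics/r1.png

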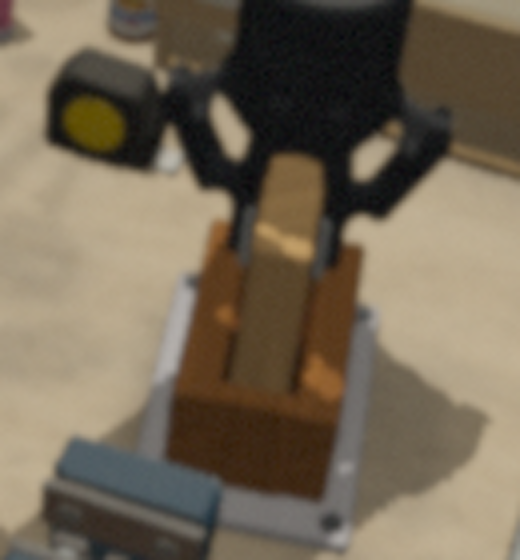

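Request:
step_arm --fingers '[1,1,1,1,1,1]' --pt "0.07 0 -0.009" --pt "0.07 0 -0.009" --pt "0.07 0 -0.009" --pt "-0.09 0 -0.009" --pt "-0.09 0 -0.009" --pt "-0.09 0 -0.009" --twist '[0,0,0,0,0,0]'

```text
time_s: 6.6
position: [0.5388, -0.1299, 0.1265]
tool_rot: [[-0.984, -0.176, -0.011], [-0.176, 0.984, 0.001], [0.011, 0.003, -1.0]]
ft_force: [-13.5, -4.8, -12.2]
grip_width: 0.0275
gripper_force: 62.3
```

Run:
```python
from h import *
to_tool([.528,-.1315,.12]);look()
```

```text
t 6.6 pos [ 0.5388 -0.1299  0.1265] yaw_y 100.14 F [-13.5  -4.8 -12.2] M [-0.98  2.37 -0.22] grip 0.0275 62.3
travel units [0.108 0.003 0.066]
top rack z mean 0.0698 168
scene rack z mean 0.071 681
```

Request:
step_arm --fingers '[1,1,1,1,1,1,1,1,1]' --pt "0.09 0 -0.009" --pt "0.09 0 -0.009" --pt "0.09 0 -0.009" --pt "-0.09 0 -0.009" --pt "-0.09 0 -0.009" --pt "-0.09 0 -0.009" --pt "0.09 0 -0.009" --pt "0.09 0 -0.009" --pt "0.09 0 -0.009" --twist '[0,0,0,0,0,0,0,0,0]'

```text
time_s: 7.82
position: [0.5171, -0.1343, 0.1361]
tool_rot: [[-0.984, -0.175, 0.005], [-0.175, 0.984, 0.001], [-0.005, 0.0, -1.0]]
ft_force: [10.9, 2.7, -20.8]
grip_width: 0.0277
gripper_force: 60.4
```

```bash
cat >> h.py <<'E'
def prof():
    # block side face height vs TCP: top edge of block
    d=optics.get_image('wrist')[1];P=cloud('wrist',d);s=monitor.observe();p=s['position']
    D=P-p;R=s['tool_rot'];u=D@R[:,0];v=D@R[:,1]
    m=(abs(v)<.010)&(abs(u)<.05)&(P[...,2]>p[2]-.1)&(P[...,2]<p[2]+.06)&(d>0)
    if m.sum()<50: print('few',m.sum());return
    uu,zz=u[m],P[...,2][m]-p[2]
    for a in np.arange(-.05,.05,.01):
        k=(uu>=a)&(uu<a+.01)
        if k.sum()>10: print(round(a+.005,3),np.median(zz[k]).round(4),k.sum())
E
python3 - <<'E'
from h import *
to_tool([.528,-.1315,.12]);look();prof()
E
```

```text
t 7.83 pos [ 0.5171 -0.1343  0.1361] yaw_y 100.1 F [ 10.9   2.7 -20.8] M [ 0.51 -2.44 -0.17] grip 0.0277 60.4
travel units [-0.112  0.009  0.161]
top rack z mean 0.0696 355
scene rack z mean 0.071 627
-0.025 0.0211 345
-0.015 0.0205 1530
-0.005 0.0194 1594
0.005 0.0184 1715
0.015 0.0179 2921
0.025 0.0162 1852
0.035 0.0149 2501
0.045 0.0012 2821
```

Request:
step_arm --fingers '[1,1,1,1,1,1,1,1,1]' --pt "-0.09 0 0" --pt "-0.09 0 -0.006" --pt "-0.09 0 -0.006" --pt "0.09 0 -0.006" --pt "0.09 0 -0.006" --pt "0.09 0 -0.006" --pt "-0.09 0 -0.006" --pt "-0.09 0 -0.006" --pt "-0.09 0 -0.006" --twist '[0,0,0,0,0,0,0,0,0]' --force 100

```text
time_s: 9.1
position: [0.5394, -0.13, 0.1408]
tool_rot: [[-0.984, -0.176, -0.009], [-0.176, 0.984, 0.0], [0.008, 0.002, -1.0]]
ft_force: [-12.3, -4.4, -8.7]
grip_width: 0.0272
gripper_force: 100.0
```

Run:
```python
from h import *
to_tool([.528,-.1315,.12]);look();prof()
```

```text
t 9.1 pos [ 0.5394 -0.13    0.1408] yaw_y 100.15 F [-12.3  -4.4  -8.7] M [-0.79  2.62 -0.17] grip 0.0272 100.0
travel units [0.113 0.005 0.209]
top rack z mean 0.0701 218
scene rack z mean 0.0709 688
-0.035 0.0132 20
-0.025 0.0144 988
-0.015 0.0155 1212
-0.005 0.0167 1295
0.005 0.0178 1470
0.015 0.0196 2713
0.025 0.0201 1768
0.035 0.0213 1961
0.045 0.0078 3915
```

Request:
step_arm --fingers '[1,1,1,1,1,1,1,1,1]' --pt "0.1 0 -0.007" --pt "0.1 0 -0.007" --pt "0.1 0 -0.007" --pt "-0.1 0 -0.007" --pt "-0.1 0 -0.007" --pt "-0.1 0 -0.007" --pt "0.1 0 -0.007" --pt "0.1 0 -0.007" --pt "0.1 0 -0.007" --twist '[0,0,0,0,0,0,0,0,0]' --force 110

```text
time_s: 10.38
position: [0.5146, -0.1349, 0.1478]
tool_rot: [[-0.984, -0.176, 0.007], [-0.176, 0.984, 0.001], [-0.007, -0.001, -1.0]]
ft_force: [14.9, 2.9, -21.6]
grip_width: 0.0264
gripper_force: 109.3
```

Run:
```python
from h import *
to_tool([.528,-.1315,.12]);look();prof()
```

```text
t 10.38 pos [ 0.5146 -0.1349  0.1478] yaw_y 100.11 F [ 14.9   2.9 -21.6] M [ 0.79 -3.15 -0.04] grip 0.0264 109.3
travel units [-0.136  0.01   0.279]
top rack z mean 0.0698 422
scene rack z mean 0.0709 662
-0.025 0.0175 817
-0.015 0.0166 1458
-0.005 0.0155 1497
0.005 0.0144 1635
0.015 0.014 2793
0.025 0.0122 1759
0.035 0.0107 2523
0.045 -0.0059 2569
```

Request:
step_arm --fingers '[1,1,-1,-1,-1,-1,1,1,1,1]' --pt "-0.09 0 0" --pt "-0.09 0 0" --pt "0 0 0" --pt "0 0 0" --pt "0 0 0.1" --pt "0 0 0.1" --pt "0 0 0" --pt "0 0 0" --pt "0 0 0" --pt "0 0 0" --twist '[0,0,0,0,0,0,0,0,0,0]' --force 80

```text
time_s: 11.78
position: [0.5304, -0.1321, 0.128]
tool_rot: [[-0.984, -0.176, 0.001], [-0.176, 0.984, -0.0], [-0.001, -0.0, -1.0]]
ft_force: [0.1, 0.6, 1.8]
grip_width: 0.0273
gripper_force: 79.0
```

Run:
```python
from h import *
to_tool([.528,-.1315,.12]);look();prof()
```

```text
t 11.78 pos [ 0.5304 -0.1321  0.128 ] yaw_y 100.12 F [0.1 0.6 1.8] M [ 0.09  0.07 -0.1 ] grip 0.0273 79.0
travel units [0.023 0.01  0.08 ]
top rack z mean 0.0697 229
scene rack z mean 0.071 647
-0.005 0.0352 1594
0.005 0.0355 2018
0.015 0.036 3321
0.025 0.0358 2399
0.035 0.036 2630
0.045 0.0219 5897
```

Request:
step_arm --fingers '[1,1,1,1,1,1,1,1,1,1]' --pt "-0.08 0 -0.012" --pt "-0.06 0 -0.012" --pt "0.1 0 -0.007" --pt "0.1 0 -0.007" --pt "0.1 0 -0.007" --pt "-0.1 0 -0.007" --pt "-0.1 0 -0.007" --pt "-0.1 0 -0.007" --pt "0.1 0 -0.007" --pt "0.1 0 -0.007" --twist '[0,0,0,0,0,0,0,0,0,0]'

```text
time_s: 13.18
position: [0.526, -0.1328, 0.1349]
tool_rot: [[-0.984, -0.175, 0.005], [-0.175, 0.984, 0.001], [-0.005, 0.0, -1.0]]
ft_force: [12.7, 2.4, -17.4]
grip_width: 0.027
gripper_force: 80.8
```

Request:
step_arm --fingers '[1,1,1,1,1,1,1]' --pt "0.1 0 -0.007" --pt "-0.1 0 -0.007" --pt "-0.1 0 -0.007" --pt "-0.1 0 -0.007" --pt "0.1 0 -0.007" --pt "0.1 0 -0.007" --pt "0.1 0 -0.007" --twist '[0,0,0,0,0,0,0]'

```text
time_s: 14.05
position: [0.5163, -0.1345, 0.1401]
tool_rot: [[-0.984, -0.176, 0.006], [-0.176, 0.984, 0.001], [-0.006, -0.0, -1.0]]
ft_force: [17.4, 4.5, -20.7]
grip_width: 0.0271
gripper_force: 80.4
```

Run:
```python
from h import *
to_tool([.528,-.1315,.12]);look();prof()
```

```text
t 14.05 pos [ 0.5163 -0.1345  0.1401] yaw_y 100.11 F [ 17.4   4.5 -20.7] M [ 0.68 -3.08 -0.15] grip 0.0271 80.4
travel units [-0.119  0.009  0.202]
top rack z mean 0.0697 378
scene rack z mean 0.071 637
-0.015 0.0325 224
-0.005 0.0319 1953
0.005 0.0308 2051
0.015 0.0301 3314
0.025 0.0285 2264
0.035 0.0272 2772
0.045 0.0224 4256
```

Request:
step_arm --fingers '[1,1,1,1,1,1,1,1,1]' --pt "-0.11 0 -0.007" --pt "-0.11 0 -0.007" --pt "-0.11 0 -0.007" --pt "0.11 0 -0.007" --pt "0.11 0 -0.007" --pt "0.11 0 -0.007" --pt "-0.11 0 -0.007" --pt "-0.11 0 -0.007" --pt "-0.11 0 -0.007" --twist '[0,0,0,0,0,0,0,0,0]'

```text
time_s: 15.32
position: [0.5443, -0.1291, 0.1458]
tool_rot: [[-0.984, -0.176, -0.009], [-0.176, 0.984, 0.001], [0.009, 0.002, -1.0]]
ft_force: [-13.2, -3.4, -12.3]
grip_width: 0.0269
gripper_force: 81.5
```

Request:
step_arm --fingers '[1,1,1,1,1,1,1,1,1]' --pt "0.11 0 -0.007" --pt "0.11 0 -0.007" --pt "0.11 0 -0.007" --pt "-0.11 0 -0.007" --pt "-0.11 0 -0.007" --pt "-0.11 0 -0.007" --pt "0.11 0 -0.007" --pt "0.11 0 -0.007" --pt "0.11 0 -0.007" --twist '[0,0,0,0,0,0,0,0,0]'

```text
time_s: 16.45
position: [0.516, -0.1346, 0.1534]
tool_rot: [[-0.984, -0.176, 0.007], [-0.176, 0.984, 0.001], [-0.007, -0.001, -1.0]]
ft_force: [10.9, 2.6, -17.8]
grip_width: 0.0271
gripper_force: 80.8
```

Run:
```python
from h import *
to_tool([.528,-.1315,.12]);look();prof()
```

```text
t 16.45 pos [ 0.516  -0.1346  0.1534] yaw_y 100.12 F [ 10.9   2.6 -17.8] M [ 0.57 -2.55 -0.1 ] grip 0.0271 80.8
travel units [-0.121  0.01   0.335]
top rack z mean 0.0698 435
scene rack z mean 0.0708 678
-0.015 0.0282 938
-0.005 0.0273 1785
0.005 0.0262 1927
0.015 0.0256 3131
0.025 0.0241 2113
0.035 0.0228 2559
0.045 0.0171 3833
```

Request:
step_arm --fingers '[1,1,1,1,1,1,1,1,1]' --pt "-0.11 0 -0.008" --pt "-0.11 0 -0.008" --pt "-0.11 0 -0.008" --pt "0.11 0 -0.008" --pt "0.11 0 -0.008" --pt "0.11 0 -0.008" --pt "-0.05 0 -0.015" --pt "-0.05 0 -0.015" --pt "-0.04 0 -0.015" --twist '[0,0,0,0,0,0,0,0,0]'

```text
time_s: 17.73
position: [0.5287, -0.1323, 0.1626]
tool_rot: [[-0.984, -0.176, -0.0], [-0.176, 0.984, -0.0], [0.0, -0.0, -1.0]]
ft_force: [0.6, 0.5, -2.5]
grip_width: 0.0273
gripper_force: 84.0
```

Run:
```python
from h import *
to_tool([.528,-.1315,.12]);look();prof()
```

```text
t 17.73 pos [ 0.5287 -0.1323  0.1626] yaw_y 100.15 F [ 0.6  0.5 -2.5] M [ 0.01 -0.01  0.02] grip 0.0273 84.0
travel units [0.005 0.009 0.426]
top rack z mean 0.0697 375
scene rack z mean 0.071 691
-0.015 0.0266 1107
-0.005 0.0261 1709
0.005 0.0256 1843
0.015 0.0254 3065
0.025 0.0244 2048
0.035 0.0238 2211
0.045 0.0156 3912
```

Request:
step_arm --fingers '[1,1,1,1,1,1,1,1,1,1]' --pt "0 0 -0.1" --pt "0 0 -0.3" --pt "0 0 -0.3" --pt "0 0 -0.2" --pt "0.022 0.447 0" --pt "0.022 0.447 0" --pt "0.022 0.447 0" --pt "0.022 0.447 0" --pt "0.022 0.447 0" --pt "0 0 0" --twist '[0,0,0,0.041,0,0,0,0,0,0]'

```text
time_s: 19.12
position: [0.506, 0.0926, 0.2532]
tool_rot: [[-0.999, -0.052, 0.001], [-0.052, 0.999, 0.0], [-0.001, 0.0, -1.0]]
ft_force: [0.0, -0.6, -0.9]
grip_width: 0.0273
gripper_force: 84.1
```

Run:
```python
from h import *
im,d=optics.get_image('scene');cv2.imwrite('pics/s2.png',im[150:330,150:460])
to_tool([.507,.0904,.122]);prof()
im,d=optics.get_image('top');P=cloud('top',d);X,Y,Z=P[...,0],P[...,1],P[...,2]
S=(Z>.02)&(Z<.05)&(cv2.cvtColor(im,cv2.COLOR_BGR2GRAY)<120)&(X>.44)&(X<.56)&(Y>.12)&(Y<.265)
n,l,s,ce=cv2.connectedComponentsWithStats(S.astype(np.uint8))
for i in range(1,n):
    if s[i,4]>20: print(ce[i].round(),s[i,4],P[l==i].mean(0).round(4))
```

```text
t 19.18 pos [0.5063 0.0912 0.253 ] yaw_y 92.89 F [-0.2 -0.1 -2.4] M [-0.02 -0.03  0.06] grip 0.0272 84.1
travel units [-0.005 -0.008  1.31 ]
-0.015 0.0266 1117
-0.005 0.0261 1703
0.005 0.0255 1865
0.015 0.0254 3059
0.025 0.0243 2062
0.035 0.0238 2199
0.045 0.0154 3900
[245. 258.] 70 [0.5088 0.2382 0.0363]
[269. 268.] 32 [0.4898 0.1886 0.0375]
```

View pics/s2.png

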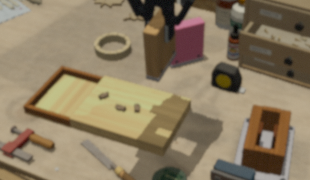

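Request:
step_arm --fingers '[1,1,1,1,1,1,1]' --pt "0 -0.01 0.3" --pt "0 0 0.3" --pt "0 0 0.3" --pt "0 0 0.3" --pt "0 0 0.06" --pt "0 0 0.05" --pt "0 0 0" --twist '[0.001,0,0,0,0,0,0]' --force 40

```text
time_s: 20.15
position: [0.5072, 0.089, 0.1223]
tool_rot: [[-0.999, -0.045, 0.002], [-0.045, 0.999, -0.0], [-0.002, -0.0, -1.0]]
ft_force: [0.5, -0.4, -2.9]
grip_width: 0.0275
gripper_force: 84.3
```

Run:
```python
from h import *
to_tool([.507,.0904,.12])
```

```text
t 20.15 pos [0.5072 0.089  0.1223] yaw_y 92.55 F [ 0.5 -0.4 -2.9] M [ 0.07  0.01 -0.07] grip 0.0275 84.3
travel units [0.002 0.015 0.023]
```

Request:
step_arm --fingers '[1,1,1,-1,-1,-1,1,1,1,1]' --pt "0 0 0.015" --pt "0 0 0.015" --pt "0 0 0" --pt "0 0 0" --pt "0 0 0" --pt "0 0 0" --pt "0 0 0" --pt "0 0 0" --pt "0 0 0" --pt "0 0 0" --twist '[0,0,0,0,0,0,0,0,0,0]' --force 70

```text
time_s: 21.4
position: [0.5068, 0.0892, 0.1185]
tool_rot: [[-0.999, -0.045, 0.0], [-0.045, 0.999, -0.0], [-0.0, -0.0, -1.0]]
ft_force: [0.9, -0.2, 1.1]
grip_width: 0.0271
gripper_force: 69.0
```

Run:
```python
from h import *
to_tool([.507,.0904,.12]);prof()
```

```text
t 21.4 pos [0.5068 0.0892 0.1185] yaw_y 92.57 F [ 0.9 -0.2  1.1] M [-0.03  0.01 -0.01] grip 0.0271 69.0
travel units [-0.003  0.012 -0.015]
-0.015 0.0271 1029
-0.005 0.0271 1654
0.005 0.0271 1834
0.015 0.0275 3032
0.025 0.0271 2096
0.035 0.0161 5924
0.045 -0.0879 600
```

Request:
step_arm --fingers '[1,1,1,1,1,1,1,1,1,1]' --pt "0 0.02 -0.01" --pt "0 0.06 0" --pt "0 0.09 0" --pt "0 0.09 0" --pt "0 0.09 0" --pt "0 0.09 0" --pt "0 0.09 0" --pt "0 0.09 0" --pt "0 0.09 0" --pt "0 0.09 0" --twist '[0,0,0,0,0,0,0,0,0,0]'

```text
time_s: 22.7
position: [0.503, 0.1698, 0.1194]
tool_rot: [[-0.999, -0.045, -0.0], [-0.045, 0.999, 0.0], [0.0, 0.0, -1.0]]
ft_force: [-0.3, 0.4, -2.4]
grip_width: 0.0277
gripper_force: 68.9
```

Run:
```python
from h import *
to_tool([.4985,.285,.1195]);prof()
im,d=optics.get_image('scene');cv2.imwrite('pics/s3.png',cv2.resize(im[190:310,165:360],None,fx=3,fy=3,interpolation=cv2.INTER_CUBIC))
```

```text
t 22.7 pos [0.503  0.1698 0.1194] yaw_y 92.57 F [-0.3  0.4 -2.4] M [-0.06 -0.02  0.01] grip 0.0277 68.9
travel units [-6.000e-03  1.153e+00 -1.000e-03]
-0.015 0.0271 1031
-0.005 0.0271 1638
0.005 0.0271 1839
0.015 0.0275 3021
0.025 0.0271 2095
0.035 0.016 5929
0.045 -0.0889 607
```

View pics/s3.png

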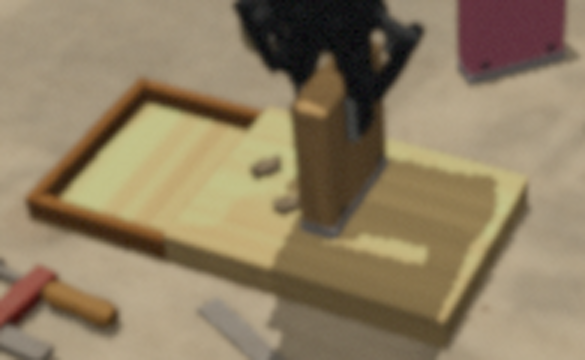

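The push is working: one chip is visible against the block's front at (285,205), another lies ahead at (265,167), and the third is hidden behind the block. I'll keep pushing.

Request:
step_arm --fingers '[1,1,1,1,1,1,1,1,1,1]' --pt "0 0.05 0" --pt "0 0.08 0" --pt "0 0.08 0" --pt "0 0.08 0" --pt "0 0.08 0" --pt "0 0.08 0" --pt "0 0.08 0" --pt "0 0.08 0" --pt "0 0.08 0" --pt "0 0.08 0" --twist '[0,0,0,0,0,0,0,0,0,0]'

```text
time_s: 24.05
position: [0.4996, 0.2467, 0.1194]
tool_rot: [[-0.999, -0.045, -0.0], [-0.045, 0.999, 0.0], [0.0, 0.0, -1.0]]
ft_force: [0.3, -0.1, -1.6]
grip_width: 0.0277
gripper_force: 69.0
```

Request:
step_arm --fingers '[1,1,1,1,1,1,1]' --pt "0 0.08 0" --pt "0 0.08 0" --pt "0 0.08 0" --pt "0 0.08 0" --pt "0 0.08 0" --pt "0 0 0" --pt "0 0 0" --twist '[0,0,0,0,0,0,0]'

```text
time_s: 24.92
position: [0.4978, 0.286, 0.1194]
tool_rot: [[-0.999, -0.045, -0.0], [-0.045, 0.999, -0.0], [0.0, -0.0, -1.0]]
ft_force: [-0.2, -0.4, -1.6]
grip_width: 0.0273
gripper_force: 69.0
```

Run:
```python
from h import *
to_tool([.503,.185,.1195]);prof()
im,d=optics.get_image('scene');cv2.imwrite('pics/s4.png',cv2.resize(im[190:310,165:360],None,fx=3,fy=3,interpolation=cv2.INTER_CUBIC))
```

```text
t 24.93 pos [0.4978 0.286  0.1194] yaw_y 92.57 F [-0.2 -0.4 -1.6] M [-0.01  0.05  0.02] grip 0.0273 69.0
travel units [-7.000e-03 -1.011e+00 -1.000e-03]
-0.015 0.027 1047
-0.005 0.0271 1626
0.005 0.0271 1815
0.015 0.0275 3055
0.025 0.027 2088
0.035 0.0165 5861
```

View pics/s4.png

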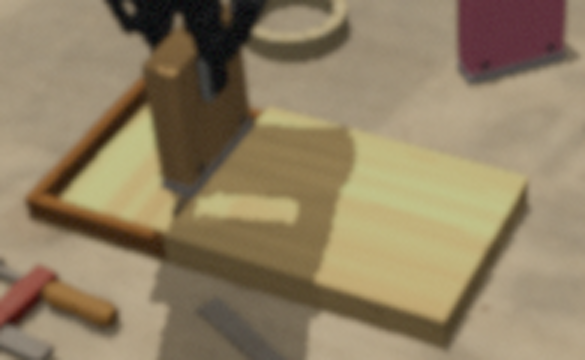

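The board behind the block is clear, and the chips should now be in the trough ahead of it. I'll lift the block back over the board and check.

Request:
step_arm --fingers '[1,1,1,1,1,1,1]' --pt "0 0 -0.2" --pt "0 -0.3 0" --pt "0 -0.4 0" --pt "0 -0.4 0" --pt "0 -0.3 0" --pt "0 0 0.1" --pt "0 0 0.05" --twist '[0,0,0,0,0,0,0]'

```text
time_s: 25.9
position: [0.5038, 0.1464, 0.1238]
tool_rot: [[-0.999, -0.045, -0.001], [-0.045, 0.999, 0.0], [0.001, 0.0, -1.0]]
ft_force: [-0.2, 0.5, -1.7]
grip_width: 0.0273
gripper_force: 69.3
```

Run:
```python
from h import *
to_tool([.506,.145,.1185]);prof()
im,d=optics.get_image('top');P=cloud('top',d);X,Y,Z=P[...,0],P[...,1],P[...,2]
x,y=X-.5029,Y-.1853;c,s=np.cos(np.radians(2.65)),np.sin(np.radians(2.65));bx=c*x+s*y;by=-s*x+c*y
S=(abs(bx)<.066)&(by>.06)&(by<.197)&(cv2.cvtColor(im,cv2.COLOR_BGR2GRAY)<120)
n,l,st,ce=cv2.connectedComponentsWithStats(S.astype(np.uint8))
for i in range(1,n):
    if st[i,4]>15: m=l==i;print(ce[i].round(),st[i,4],'board xyz',bx[m].mean().round(4),by[m].mean().round(4),Z[m].mean().round(4))
cv2.imwrite('pics/t5.png',cv2.resize(im[215:315,160:345],None,fx=4,fy=4,interpolation=cv2.INTER_CUBIC))
```

```text
t 25.9 pos [0.5038 0.1464 0.1238] yaw_y 92.56 F [-0.2  0.5 -1.7] M [-0.01  0.01 -0.03] grip 0.0273 69.3
travel units [-0.021 -0.015  0.053]
-0.015 0.027 1036
-0.005 0.027 1641
0.005 0.0271 1824
0.015 0.0276 3053
0.025 0.0271 2076
0.035 0.0158 5970
0.045 -0.0932 581
[224. 263.] 86 board xyz 0.0021 0.0996 0.0151
[223. 277.] 60 board xyz -0.0273 0.1028 0.0116
```

View pics/t5.png

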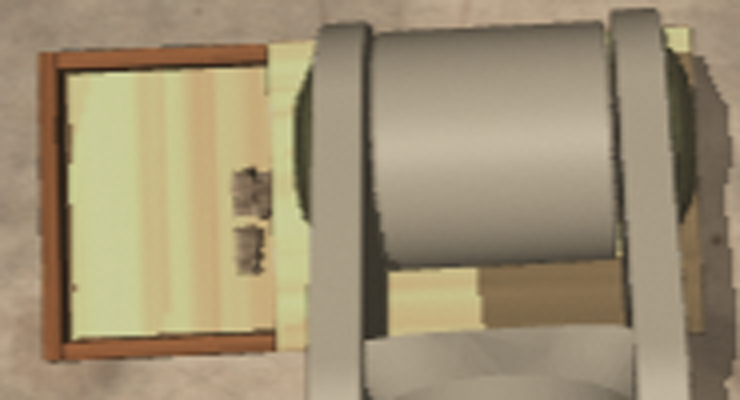

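Request:
step_arm --fingers '[1,1,1,-1,-1,-1,-1,-1,-1,-1]' --pt "0 0 0.03" --pt "0 0 0.02" --pt "0 0 0" --pt "0 0 0" --pt "0 0 0" --pt "0 0 0" --pt "0 0 -0.1" --pt "0 0 -0.3" --pt "0 0 -0.5" --pt "0 0 -0.5" --twist '[0,0,0,0,0,0,0,0,0,0]'

```text
time_s: 27.25
position: [0.5038, 0.1462, 0.2617]
tool_rot: [[-0.999, -0.045, 0.0], [-0.045, 0.999, 0.0], [-0.0, 0.0, -1.0]]
ft_force: [0.5, 0.3, 0.2]
grip_width: 0.0854
gripper_force: 0.0
```

Request:
step_arm --fingers '[-1,-1,-1,-1]' --pt "0 0.4 0" --pt "0 0.4 0" --pt "0 0.4 0" --pt "0 0 0" --twist '[0,0,0,0]'

```text
time_s: 27.75
position: [0.4981, 0.2682, 0.2599]
tool_rot: [[-0.999, -0.048, 0.0], [-0.048, 0.999, 0.0], [-0.001, 0.0, -1.0]]
ft_force: [-0.8, -0.8, 0.4]
grip_width: 0.0855
gripper_force: 0.0
```

Run:
```python
from h import *
to_tool([.506,.145,.1185])
c,s=np.cos(np.radians(2.65)),np.sin(np.radians(2.65))
im,d=optics.get_image('wrist');cv2.imwrite('pics/w6.png',im)
P=cloud('wrist',d);x,y=P[...,0]-.5029,P[...,1]-.1853;bx=c*x+s*y;by=-s*x+c*y;Z=P[...,2]
S=(abs(bx)<.064)&(by>.06)&(by<.194)&(cv2.cvtColor(im,cv2.COLOR_BGR2GRAY)<110)
n,l,st,ce=cv2.connectedComponentsWithStats(S.astype(np.uint8))
for i in range(1,n):
    if st[i,4]>100: m=l==i;print(ce[i].round(),st[i,4],'board xyz',bx[m].mean().round(4),by[m].mean().round(4),Z[m].mean().round(4),Z[m].max().round(4))
for cam in ['scene','wrist']:
    im,d=optics.get_image(cam)
    P=cloud(cam,d);x,y=P[...,0]-.5029,P[...,1]-.1853;bx=c*x+s*y;by=-s*x+c*y
    m=(abs(P[...,2]-.145)<.008)&(abs(bx)<.09)&(abs(by)<.13)
    if m.sum()>50: print(cam,rect(P,m),'board',bx[m].mean().round(3),by[m].mean().round(3),'z range',np.percentile(P[...,2][m],[2,98]).round(4))
look()
```

```text
t 27.75 pos [0.4981 0.2682 0.2599] yaw_y 92.76 F [-0.8 -0.8  0.4] M [-0.03 -0.05 -0.01] grip 0.0855 0.0
travel units [-0.019 -1.235  1.414]
[332. 207.] 342 board xyz 0.0053 0.0968 0.0164 0.03
[450. 427.] 35565 board xyz -0.0116 0.1137 0.315 0.3389
scene (array([508.9, 145.5]), array([92.6, 29.7]), 2.02, 0.1452, 445) board -0.0 -0.041 z range [0.1387 0.1475]
wrist (array([509.5, 146.4]), array([89.9, 28.3]), 2.42, 0.1453, 5526) board 0.002 -0.038 z range [0.1382 0.1467]
top rack z mean 0.0699 944
scene rack z mean 0.0709 694
```

View pics/w6.png

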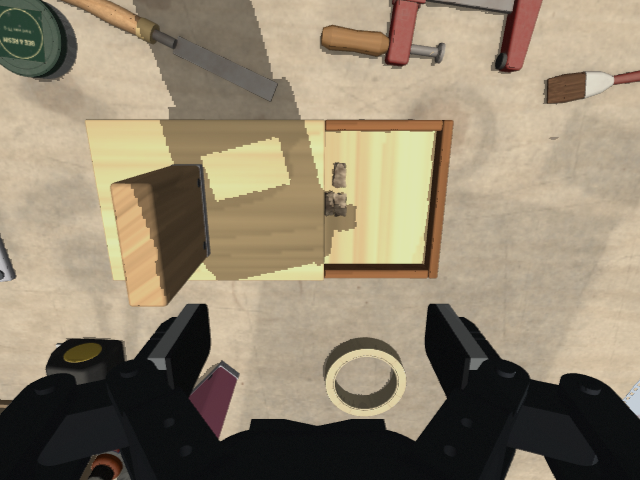

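Run:
```python
from h import *
c,s=np.cos(np.radians(2.65)),np.sin(np.radians(2.65))
im,d=optics.get_image('wrist');P=cloud('wrist',d);x,y=P[...,0]-.5029,P[...,1]-.1853;bx=c*x+s*y;by=-s*x+c*y
np.set_printoptions(linewidth=200)
for nm,A in (('z',P[...,2]),('by',by)):
    print(nm,(A[186:222:3,316:356:3]*1000).round().astype(int),sep='\n')
print((bx[186:222:6,335]*1000).round())
cv2.imwrite('pics/w7.png',cv2.resize(im[150:240,290:380],None,fx=6,fy=6,interpolation=cv2.INTER_CUBIC))
for q in ['chip_0']:
    for r in models.trace('wrist',q): print(r['confidence'],r['point'],r['mask'].sum())
```

```text
z
[[30 31 31 30  5  7  6  4 15 13 13  6  7  6]
 [30 30 31 32  6  6  4  5  7  5  6  5  7  5]
 [29 31 30 31 10 15 18  5  4  5  6  6  7  5]
 [30 30 29 32 15 17 17 14 14 13 14 14  7  5]
 [30 31 31 30 14 18 17 12 15 14 15 11  6  5]
 [31 31 31 30 15 20 19 13 15 14 12  4  6  5]
 [30 31 30 30 16 18 20 14 13 14 14 16  6  6]
 [31 30 31 30 14 20 19 13 14 15 14 15  5  6]
 [30 30 31 31 13 18 19 14 13 14 15 13  7  6]
 [30 31 31 31 15 19 17  9 13 13 13  6  5  6]
 [31 30 30 31  6  4  7  4  5  5  6  5  4  6]
 [30 31 31 31  7  5  4  5  5  5  5  6  5  6]]
by
[[ 79  82  84  87  91  94  97 100 103 106 109 112 115 119]
 [ 79  82  84  87  91  94  97 100 103 106 109 113 115 119]
 [ 79  82  84  87  91  94  97 100 103 106 109 113 116 119]
 [ 79  82  84  87  91  94  97 100 103 106 109 112 116 119]
 [ 79  82  84  87  91  94  97 100 103 106 109 112 116 119]
 [ 79  82  84  87  91  94  97 100 103 106 109 113 116 119]
 [ 79  82  84  87  91  94  97 100 103 106 109 112 116 119]
 [ 79  82  84  87  91  94  97 100 103 106 109 112 116 119]
 [ 79  81  84  87  91  94  97 100 103 106 109 112 116 119]
 [ 79  81  84  87  91  94  97 100 103 106 109 113 116 119]
 [ 79  81  84  87  91  94  97 101 104 107 110 113 116 119]
 [ 79  81  84  87  91  94  97 101 104 107 110 113 116 120]]
[-14. -10.  -4.   2.   8.  18.]
0.67 [333.4, 202.4] 154
0.59 [340.9, 204.5] 280
0.58 [341.2, 174.5] 310
```

View pics/w7.png

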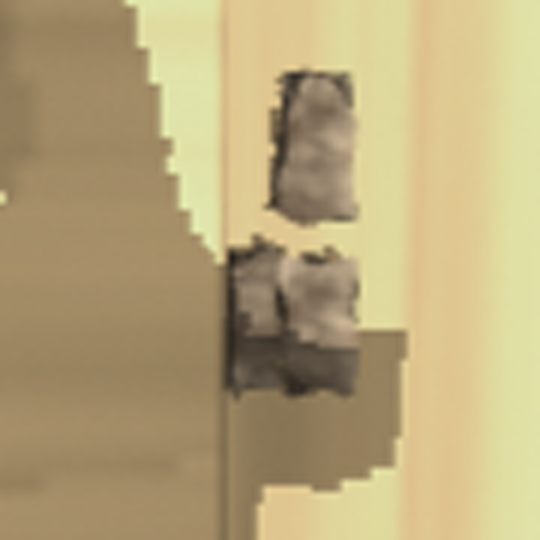

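Request:
step_arm --fingers '[-1,-1,-1,-1,-1,-1,-1,-1,-1,-1]' --pt "0 -0.4 0" --pt "0 -0.4 0" --pt "0 -0.42 0" --pt "0 0 0" --pt "0 0 0.4" --pt "0 0 0.4" --pt "0 0 0.3" --pt "0 0 0.2" --pt "0 0 0.1" --pt "0 0 0" --twist '[0,0,0,0,0,0,0,0,0,0]'

```text
time_s: 29.35
position: [0.5042, 0.1444, 0.1193]
tool_rot: [[-0.999, -0.045, -0.001], [-0.045, 0.999, 0.0], [0.001, 0.0, -1.0]]
ft_force: [0.4, 0.1, -0.2]
grip_width: 0.0851
gripper_force: 0.0
```

Request:
step_arm --fingers '[1,1,1,1,1,1,1,1,1,1]' --pt "0 0 0" --pt "0 0 0" --pt "0 0 0" --pt "0 0 0" --pt "0 0 -0.2" --pt "0 0.4 0" --pt "0 0.4 0" --pt "0 0.4 0" --pt "0 0.25 0" --pt "0 0 0" --twist '[0,0,0,0,0,0,0,0,0,0]' --force 60

```text
time_s: 30.6
position: [0.4971, 0.2903, 0.1389]
tool_rot: [[-0.999, -0.047, -0.001], [-0.047, 0.999, -0.0], [0.001, -0.0, -1.0]]
ft_force: [0.9, -1.1, -1.7]
grip_width: 0.0272
gripper_force: 59.4
```

Run:
```python
from h import *
to_tool([.4979,.2942,.11]);prof()
```

```text
t 30.6 pos [0.4971 0.2903 0.1389] yaw_y 92.71 F [ 0.9 -1.1 -1.7] M [-0.03  0.03  0.01] grip 0.0272 59.4
travel units [-0.01   0.039  0.289]
-0.015 0.0258 1189
-0.005 0.0258 1619
0.005 0.0258 1788
0.015 0.0263 3038
0.025 0.0259 2042
0.035 0.0154 5767
```

Request:
step_arm --fingers '[1,1,1,1]' --pt "0 0.04 0" --pt "0 0 0.15" --pt "0 0 0.14" --pt "0 0 0" --twist '[0,0,0,0]'

```text
time_s: 31.15
position: [0.4974, 0.2926, 0.1092]
tool_rot: [[-0.999, -0.044, -0.001], [-0.044, 0.999, -0.001], [0.001, -0.0, -1.0]]
ft_force: [0.3, -0.3, -1.6]
grip_width: 0.0273
gripper_force: 59.4
```

Request:
step_arm --fingers '[1,1,1]' --pt "0 0 0.01" --pt "0 0 0.01" --pt "0 0 0" --twist '[0,0,0]'

```text
time_s: 31.52
position: [0.4977, 0.2931, 0.1086]
tool_rot: [[-0.999, -0.045, 0.001], [-0.045, 0.999, 0.0], [-0.001, 0.0, -1.0]]
ft_force: [1.5, -0.7, 0.1]
grip_width: 0.0274
gripper_force: 59.7
```

Request:
step_arm --fingers '[1,1,1,1,1,1,1,1]' --pt "0 0 0.005" --pt "0 0.02 0.005" --pt "0 0.03 0.003" --pt "0 0.03 0.003" --pt "0 0.03 0.003" --pt "0 0.03 0.003" --pt "0 0.03 0.003" --pt "0 0 0" --twist '[0,0,0,0,0,0,0,0]'

```text
time_s: 32.52
position: [0.4966, 0.3102, 0.1058]
tool_rot: [[-0.999, -0.045, -0.0], [-0.045, 0.999, -0.0], [0.0, -0.0, -1.0]]
ft_force: [0.4, -0.1, -1.7]
grip_width: 0.0274
gripper_force: 59.3
```

```bash
cat > c.py <<'E'
from h import *
np.set_printoptions(linewidth=220)
to_tool([.503,.145,.1193])
c,s=np.cos(np.radians(2.65)),np.sin(np.radians(2.65))
im,d=optics.get_image('wrist');P=cloud('wrist',d);x,y=P[...,0]-.5029,P[...,1]-.1853;bx=c*x+s*y;by=-s*x+c*y
xs=np.arange(-45,32,4);ys=np.arange(82,130,3)
print('by',ys)
for a in xs:
    r=[]
    for b in ys:
        m=(abs(bx*1e3-a)<1.6)&(abs(by*1e3-b)<1.4)&(d>0)&(P[...,2]<.05);r.append(int(np.median(P[...,2][m])*1e3) if m.sum() else -1)
    print(a,r)
E
python3 c.py
```

```text
t 32.52 pos [0.4966 0.3102 0.1058] yaw_y 92.59 F [ 0.4 -0.1 -1.7] M [ 0.   -0.04 -0.04] grip 0.0274 59.3
travel units [ 0.011 -1.653 -0.135]
by [ 82  85  88  91  94  97 100 103 106 109 112 115 118 121 124 127]
-45 [30, 30, 28, 5, 5, 5, 5, 5, 5, 5, 5, 5, 5, 5, 5, 5]
-41 [30, 30, 28, 5, 5, 5, 5, 5, 5, 5, 5, 29, 28, 27, 26, 26]
-37 [30, 30, 29, 5, 5, 5, 10, 14, 14, 10, 6, 5, 5, 5, 5, 6]
-33 [30, 30, 29, 5, 5, 5, 14, 14, 14, 13, -1, -1, -1, -1, -1, -1]
-29 [30, 30, 29, 5, 5, 5, 14, 14, 14, 14, -1, -1, -1, -1, -1, -1]
-25 [30, 30, 28, 5, 5, 5, 14, 14, 14, 14, -1, -1, -1, -1, -1, -1]
-21 [30, 30, 29, 5, 5, 5, 14, 14, 13, -1, -1, -1, -1, -1, -1, -1]
-17 [30, 30, 29, 5, 5, 5, 14, 13, -1, -1, -1, -1, -1, -1, -1, -1]
-13 [30, 30, 29, 5, 5, 6, 7, 12, -1, -1, -1, -1, -1, -1, -1, -1]
-9 [30, 30, 29, 6, 6, 14, 14, 13, -1, -1, -1, -1, -1, -1, -1, -1]
-5 [30, 30, 30, 8, 12, 16, 17, -1, -1, -1, -1, -1, -1, -1, -1, -1]
-1 [30, 30, 29, 9, 12, 17, -1, -1, -1, -1, -1, -1, -1, -1, -1, -1]
3 [30, 30, 29, 9, 13, 17, -1, -1, -1, -1, -1, -1, -1, -1, -1, -1]
7 [30, 30, 29, 6, 13, -1, -1, -1, -1, -1, -1, -1, -1, -1, -1, -1]
11 [30, 30, 29, 10, 14, -1, -1, -1, -1, -1, -1, -1, -1, -1, -1, -1]
15 [30, 30, 29, 6, 6, -1, -1, -1, -1, -1, -1, -1, -1, -1, -1, -1]
19 [30, 30, 29, 5, 5, -1, -1, -1, -1, -1, -1, -1, -1, -1, -1, -1]
23 [30, 30, 29, 6, 5, -1, -1, -1, -1, -1, -1, -1, -1, -1, -1, -1]
27 [30, 30, 15, 5, 5, -1, -1, -1, -1, -1, -1, -1, -1, -1, -1, -1]
31 [30, -1, 11, 5, -1, -1, -1, -1, -1, -1, -1, -1, -1, -1, -1, -1]
```

Request:
step_arm --fingers '[1,1,1,1,1,1,1,1,1]' --pt "0 0 -0.15" --pt "0 0 -0.2" --pt "0 -0.25 0" --pt "0 -0.45 0" --pt "0 -0.45 0" --pt "0 -0.35 0" --pt "0 -0.15 0" --pt "0 0 0.1" --pt "0 0 0" --twist '[0,0,0,0,0,0,0,0,0]'

```text
time_s: 33.7
position: [0.5036, 0.1461, 0.1301]
tool_rot: [[-0.999, -0.046, -0.002], [-0.046, 0.999, 0.0], [0.002, 0.0, -1.0]]
ft_force: [-0.2, 0.4, -2.3]
grip_width: 0.0273
gripper_force: 59.5
```

```bash
python3 c.py; python3 -c "
from h import *
prof()"
```

```text
t 33.7 pos [0.5036 0.1461 0.1301] yaw_y 92.62 F [-0.2  0.4 -2.3] M [0.01 0.01 0.01] grip 0.0273 59.5
travel units [ 0.006 -0.011  0.108]
by [ 82  85  88  91  94  97 100 103 106 109 112 115 118 121 124 127]
-45 [30, 31, 30, -1, -1, -1, -1, 6, 5, 5, 5, 5, 6, 5, 5, 5]
-41 [30, 30, 30, -1, -1, -1, -1, 6, 6, 5, 6, 6, 6, 6, 5, 5]
-37 [30, 30, 30, -1, -1, -1, 12, 15, 15, 14, 6, 5, 6, 6, 5, 5]
-33 [31, 31, 30, -1, -1, -1, 14, 15, 14, 14, -1, 6, 5, 5, 5, 5]
-29 [31, 30, 30, -1, -1, -1, 14, 15, 14, 13, 13, 6, 5, 6, 6, 5]
-25 [31, 31, 30, -1, -1, -1, 14, 14, 14, 13, 13, 6, 6, 6, 5, 5]
-21 [30, 31, 30, -1, -1, 15, 14, 14, 13, 14, -1, 5, 5, 5, 6, 5]
-17 [30, 31, 30, -1, -1, 14, 14, 14, 13, 13, 13, 6, 6, 5, 6, 5]
-13 [31, 30, 30, -1, -1, -1, 12, 11, 5, 5, 6, 6, 6, 6, 6, 6]
-9 [30, 30, 30, -1, -1, 15, 14, 14, 14, 7, 6, 5, 5, 5, 5, 6]
-5 [31, 30, 30, -1, -1, 17, 17, 15, 14, 14, 14, 14, 6, 6, 6, 6]
-1 [30, 30, 30, -1, -1, 18, 17, 16, 14, 14, 14, 14, 13, 7, 5, 5]
3 [31, 30, 31, 29, -1, 18, 19, 17, 14, 14, 14, 14, 13, 6, 6, 5]
7 [31, 30, 30, -1, -1, 19, 19, 17, 14, 14, 14, 14, 14, -1, 6, 6]
11 [30, 30, 30, -1, -1, 19, 20, 15, 13, 14, 14, 15, 13, -1, 6, 6]
15 [31, 30, 31, -1, -1, -1, -1, -1, 11, 14, 14, 14, -1, 6, 6, 5]
19 [31, 30, 30, -1, -1, -1, -1, 6, 6, 6, 5, 5, 5, 5, 5, 5]
23 [30, 30, 30, -1, -1, -1, -1, 6, 5, 5, 5, 6, 6, 6, 6, 5]
27 [30, 31, 30, -1, -1, -1, -1, 6, 6, 5, 5, 5, 6, 5, 6, 6]
31 [31, 30, 31, -1, -1, -1, -1, 6, 6, 6, 5, 6, 6, 5, 5, 5]
-0.015 0.026 1176
-0.005 0.026 1627
0.005 0.0259 1798
0.015 0.0263 3029
0.025 0.0258 2043
0.035 0.0153 5813
0.045 -0.0996 305
```

Request:
step_arm --fingers '[1,1,1,-1,-1,-1,-1,-1,-1,-1]' --pt "0 0 0.07" --pt "0 0 0.033" --pt "0 0 0" --pt "0 0 0" --pt "0 0 0" --pt "0 0 0" --pt "0 0 -0.1" --pt "0 0 -0.3" --pt "0 0 -0.5" --pt "0 0 -0.5" --twist '[0,0,0,0,0,0,0,0,0,0]'

```text
time_s: 35.05
position: [0.5039, 0.1452, 0.2629]
tool_rot: [[-0.999, -0.045, 0.0], [-0.045, 0.999, 0.0], [-0.0, 0.0, -1.0]]
ft_force: [2.3, -0.4, 0.1]
grip_width: 0.0855
gripper_force: 0.0
```

Request:
step_arm --fingers '[-1,-1,-1,-1]' --pt "0 0.4 0" --pt "0 0.4 0" --pt "0 0.4 0" --pt "0 0 0" --twist '[0,0,0,0]'

```text
time_s: 35.55
position: [0.4982, 0.2671, 0.2611]
tool_rot: [[-0.999, -0.048, 0.0], [-0.048, 0.999, 0.0], [-0.0, 0.0, -1.0]]
ft_force: [-1.0, 0.0, 1.4]
grip_width: 0.0853
gripper_force: 0.0
```

```bash
python3 c.py
python3 - <<'E'
from h import *
c,s=np.cos(np.radians(2.65)),np.sin(np.radians(2.65))
im,d=optics.get_image('wrist');P=cloud('wrist',d);x,y=P[...,0]-.5029,P[...,1]-.1853;bx=c*x+s*y;by=-s*x+c*y
m=(abs(P[...,2]-.145)<.004)&(abs(bx)<.09)&(abs(by)<.13)
A=np.c_[bx[m],by[m],np.ones(m.sum())];k=np.linalg.lstsq(A,P[...,2][m],rcond=None)[0]
print(rect(P,m),'board',bx[m].mean().round(3),by[m].mean().round(3),'tilt',k[:2].round(3));look()
E
```

```text
t 35.55 pos [0.4982 0.2671 0.2611] yaw_y 92.76 F [-1.   0.   1.4] M [0.02 0.01 0.02] grip 0.0853 0.0
travel units [ 0.011 -1.223  1.418]
by [ 82  85  88  91  94  97 100 103 106 109 112 115 118 121 124 127]
-45 [30, 30, 29, 5, 5, 5, 5, 5, 5, 5, 5, 5, 5, 5, 5, 5]
-41 [31, 30, 29, 5, 5, 5, 5, 5, 5, 5, 6, 4, 5, 5, 5, 4]
-37 [29, 30, 29, 5, 6, 5, 12, 15, 14, 8, 5, 4, 5, 5, 5, 5]
-33 [30, 30, 29, 5, 5, 6, 14, 14, 13, 13, 4, 5, 5, 5, 6, 5]
-29 [30, 30, 29, 5, 5, 5, 15, 14, 14, 13, 5, 4, 5, 5, 4, 5]
-25 [31, 30, 29, 5, 4, 10, 14, 13, 13, 13, 5, 5, 5, 5, 5, 5]
-21 [30, 30, 29, 5, 5, 13, 14, 13, 13, 12, 5, 5, 5, 5, 5, 5]
-17 [30, 30, 29, 4, 5, 10, 13, 13, 12, 12, 5, 5, 5, 6, 5, 5]
-13 [30, 30, 30, 5, 5, 5, 6, 5, 6, 4, 5, 5, 5, 5, 5, 5]
-9 [30, 30, 29, 8, 13, 13, 14, 6, 5, 6, 6, 6, 5, 5, 5, 5]
-5 [29, 30, 29, 11, 14, 17, 16, 9, 13, 13, 14, 14, 5, 5, 5, 5]
-1 [30, 30, 29, 11, 15, 18, 16, 12, 13, 14, 14, 14, 5, 6, 5, 5]
3 [31, 30, 30, 10, 15, 18, 18, 14, 13, 14, 14, 14, 6, 5, 5, 5]
7 [30, 30, 29, 5, 16, 20, 18, 13, 14, 13, 14, 13, 5, 5, 5, 5]
11 [30, 30, 29, 11, 16, 20, 15, 13, 13, 13, 14, 14, 5, 5, 5, 5]
15 [30, 30, 29, 5, 5, 6, 5, 6, 9, 10, 13, 10, 5, 5, 6, 4]
19 [30, 30, 29, 5, 5, 6, 5, 5, 5, 5, 6, 5, 5, 6, 4, 5]
23 [30, 30, 29, 5, 5, 5, 6, 5, 5, 5, 5, 5, 5, 5, 5, 5]
27 [30, 30, 29, 5, 5, 5, 5, 5, 5, 5, 5, 5, 5, 5, 5, 5]
31 [30, 30, 29, 5, 5, 6, 5, 5, 5, 5, 5, 5, 5, 5, 5, 5]
(array([509.6, 144.9]), array([89.4, 28.5]), 2.66, 0.1453, 5152) board 0.002 -0.04 tilt [ 0.003 -0.035]
top rack z mean 0.0698 957
scene rack z mean 0.071 692
```

```bash
python3 -c "
from h import *
print(close_job())"
```

```text
the job is handed in; nothing more can be done
None
```

The job is handed in; no verdict came back. By my last measurements, the rack is seated, all three chips are in the trough (one leaning close to the board's end), the scraper stands released on the board, and I kept clear of the tape measure, wax tin and tape roll.

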